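Release the clamped vial carrier and push it through the infeed gate

ROBOT

A 6-joint arm with a two-finger parallel gripper is mounted at the origin on a cart in front of the work surface, level with it; the furniture and walls round the work are solid. World frame = base frame: x ahead of the robot, y to its left, z up, the work surface at z = 0. Lengths are in mm, angles in rad, forces in N, time in s.
With the tool pointing down it reaches from about 300 to 775 mm from the base axis. Payload 14.6 kg.
Tool frame: the origin (TCP) lies at the very end of the fingers, on their centre line; the grasp point (between the pads) lies 19 mm behind it (grip_point_offset is the distance from the TCP to the grasp point, in mm); z points along the fingers, y is the line along which they close (so a half turn about z gives the same grasp; the last joint's range is limited). The gripper opens to 94 mm and grips with 3 to 60 N. Pads are 16 mm wide; open, the fingers measure 119 mm over their backs; the gripper's body (75 mm by 177 mm) begins 78 mm behind the grasp point.
Start: joints at [1.06, 0.3, 1.521, -0, 1.321, -0.067], TCP at [236.152, 496.711, 205.446] pointing down, gripper open.
Joint ranges: [-3.03, 3.03], [-0.79, 2.21], [0.23, 2.52], [-1.04, 4.18], [0, 3.07], [-2.55, 2.55]. Speed limits (rad/s): [2.22, 2.22, 2.57, 3.14, 3.14, 3.14].

INTERFACE

Orientations are given as [roll, pitch, yaw] about the fixed x, y, z axes, in that order (R = Rz(yaw) Ry(pitch) Rx(roll)).
In Python, from cell import read_state, camera, camera_info, sign_off, grip_point_offset gives the robot as it stands.
- The arm moves only by the shell command python3 -m handwheel 'ROWS' [FORCE]. ROWS is text: rows parted by semicolons, each of 5 numbers parted by spaces: the shift along the world's x, y, z in units of 40 mm (1.0 is 40 mm), then the turn about the world's z in units of 5 degrees (1.0 is 5 degrees), then the closure, from 0 (fully open) to 1 (shut). In form: dx dy dz yaw gripper; .... A call has 1 to 12 rows; each row shifts and turns the commanded pose from where the row before left it; what a row does not reach is not made up. A row lasts 1/12 s, in which the tool goes at most 41.7 mm and 7.16 degrees, less where a joint would pass 70% of its speed; a pose out of reach is approached as far as the arm can. A call is refused whole if a number of a shift passes 1 or a number of a turn 1, either way. A call with a gripper value outside its range is refused whole. The fingers move at their own pace and stop on an object; FORCE is the grip in N (left out, the last holds). Time passes only in rows, so rows that do not move let the fingers close. It gives the time, the measured TCP pose, the force, the opening and the grip force at its end, in the units of the state.
- read_state(): the state, without advancing time (a new reading comes with each control period).
- camera(name): name is "scene" or "top" or "wrist"; returns (picture, depth): 384x512x3 uint8, red, green, blue; 384x512 float32, mm along the optical axis (not along the pixel's ray), 0 where there is no reading.
- camera_info(name): a dict with "intrinsics" (3x3 intrinsics, pixels), "k1" (the pictures are not rectified: a ray, as slopes to the right and down, at radius r is drawn at 1 + k1 r^2 times it, then the intrinsics apply), "world_from_camera" (4x4, takes a point from camera to world coordinates). Camera axes: x right, y down, z forward; pixel columns grow to the right and rows downward; lengths in mm; the calibration is good to about 2 mm. A picture is of the moment at which its call begins: read the wrist's pose just before it. camera_info takes no time and is no camera call; for the wrist camera it gives the pose at the moment of the call.
- sign_off(): hands the job in; it is judged then, once.
The state is a dict: "clock": time; "joints": joint angles; "qd": joint speeds; "effort": joint torques, N m; "eef_pos": TCP position; "eef_rot": TCP orientation; "wrist_force": force on the tool from outside, world axes, zero at the start; "moment": the same for the moment, N m; "finger_gap": finger opening in mm; "finger_force": force on a finger pad.
Only numpy, scipy, OpenCV 4.12 (cv2) and the standard library are available. Lean on these libraries where they do the work, as an engineer would, in place of code of your own. Each camera call takes 0.05 s, during which the arm holds its last target. There are 200 camera calls.

TASK

Set the amber bottle that was left on the loading end of the white infeed dock aside, standing upright on the bench and clear of the dock; flip the red-handled toggle clamp right over, and only then lift the blue vial carrier out of its nest, set it down upright on the dock's loading end and let go of it. Then push it along the dock's plate, through the sprung orange gate, until it is wholly inside the bay and both gate leaves have swung fully shut behind it. Do not tip the carrier or the bottle, and do not shove or knock over the other bottles and the vial that stand around.

Things in the scene. Friction and masses are not known exactly. Their poses are not given: they have to be found in the camera images.
- dock: Fixed white infeed dock; origin on the bench under the middle of its gate opening, x along the lane in the direction of pushing, y left, z up. Base plate 6 mm thick, 100 mm wide, x -128 to +122 mm. x -128 to -36: open loading end, no walls. x -36 to -10: funnel walls, 40 mm high above the plate, clear width narrowing from 73 to 52 mm; then a throat 52 mm wide to the gate.
- gate_centre (a point): Middle of the gate opening, on the top of the dock's plate; axes as the dock's; gate plane at x = 0. Beyond it lies the bay: clear width 69 mm, side walls (outer faces y +-40.5 mm) 52 mm high above the plate, bumper face at x +110 mm. A clear cover, underside 52 and top 57 mm above the plate, spans x +48 to +122; the bay is open above before that.
- loading_spot (a point): On the top of the dock's plate, 74 mm in front of the gate plane, on the lane's centre line; axes as the dock's. Set the carrier down here, its long side along the lane.
- gate_left (a joint): Left orange gate leaf, vertical hinge at y +30 mm on the gate plane; 28 mm long, 36 mm high, lower edge 3 mm over the plate. 0 = shut across the lane, up to 1.55 rad as it swings into the bay (+x), never outwards. Springs shut by itself (0.6 to 2 N at its tip) once the carrier's rear face is at least 31 mm past the gate plane and nothing else is in its way.
- gate_right (a joint): Right orange gate leaf, the mirror image (hinge at y = -30 mm), same values.
- fixture: Fixed clamping fixture; origin on the bench under it, z up, x from the nest towards the clamp. Aluminium base 8 mm thick, 66 mm wide, x = -100 to +70 mm, with two steel cheeks 60 mm high at the clamp pivot.
- nest_centre (a point): Middle of the nest's floor, 8 mm above the bench, 50 mm to the -x side of the fixture's origin; axes as the fixture's. The carrier starts here, long side along x, held with 2 mm play by end stops and pins 10 mm high (pins at x +-26, y +-27 mm from here; its flanks between them are free): lift it straight up by 12 mm or more.
- clamp_pivot (a point): Hinge axis (along the fixture's y) of the toggle clamp: 75 mm to the +x side of the nest's centre, 52 mm above the bench.
- handle_grip (a point): Middle of the red handle, 76 mm from the pivot; handle 18 mm thick, its end 101 mm from the pivot. Moves with the lever. At lever 0 the handle stands up from the pivot, leaning 0.26 rad towards the nest (fixture's -x).
- clamp_lever (a joint): Toggle lever. 0 = clamped; pushed at the handle away from the nest (fixture's +x) it goes over to 1.4 rad = open, lying back 1.14 rad from vertical. Needs 1 to 3 N. Its weight keeps it shut below 0.26 and makes it fall over to 1.4 beyond that. A steel clamp arm, 62 mm long from the pivot to the carrier's top, turns with it: arm angle = 1.19 x lever, so that it presses on the carrier at 0 and stands upright over the pivot at 1.4.
- carrier_centre (a point): Centre (17 mm above its underside) of the blue vial carrier: a block 64 mm long (x) by 44 mm wide (y) by 34 mm high, about 0.15 to 0.3 kg, with two white vial caps rising to 44 mm near its -x end. Grasp it across its 44 mm width. Either end may go first.
- bottle_a_centre (a point): Bystander: amber bottle, 48 mm across, 114 mm high; centre half-way up.
- bottle_b_centre (a point): Amber bottle left standing on the loading end of the dock plate, in the carrier's way, to be set aside: 45 mm across, 99 mm high (narrowing to a 28 mm cap in its upper third), 0.14 kg; point half-way up (50 mm above its foot).
- wash_centre (a point): Bystander: white wash bottle with red nozzle, 68 mm across, 150 mm high; centre half-way up.
- vial_centre (a point): Bystander: small vial, 23 mm across, 45 mm high; centre half-way up.

How it is judged:
By the outcome, as a careful person would: the job done as asked, in the order asked, and still so for the second after the job is handed in, with the robot touching nothing.
It also fails if it takes over 72 s, if anything falls off the work surface, if the arm or the gripper's body presses on something with over 40 N, if the wrist force passes 120 N, or if a joint passes its speed limit or range.

## Working session

There is one attempt and no reset: what is moved stays moved. The work goes in short steps, Python scripts to look and compute and a shell command to move; the robot and the scene stay as the last step left them, time stands still between calls to the robot, and variables do not carry over. Pictures are saved under pics/ and viewed, at most 10 in all, crops included, and the job is handed in when it is done.

```bash
mkdir -p pics; ls
cat > h.py <<'E'
import numpy as np, cv2
from cell import *
def shot(n):
    ci=camera_info(n); im,d=camera(n); return im,d,ci
def pts(d,ci):
    K=ci["intrinsics"];K=np.array(K);h,w=d.shape;v,u=np.mgrid[0:h,0:w].astype(np.float64)
    D=np.array([ci["k1"],0,0,0.])
    p=cv2.undistortPoints(np.stack([u,v],-1).reshape(-1,1,2),K,D).reshape(h,w,2)
    c=np.stack([p[...,0]*d,p[...,1]*d,d,np.ones_like(d)],-1)
    W=(c@np.array(ci["world_from_camera"]).T)[...,:3]; W[d<=0]=np.nan
    return W
def ray(u,v,ci,z):
    K=np.array(ci["intrinsics"]);D=np.array([ci["k1"],0,0,0.]);T=np.array(ci["world_from_camera"])
    p=cv2.undistortPoints(np.array([[[u,v]]],float),K,D)[0,0]
    r=T[:3,:3]@[p[0],p[1],1]; o=T[:3,3]; return o+r*(z-o[2])/r[2]
E
python3 - <<'E'
from h import *
for n in("scene","top"):
    im,d,ci=shot(n); cv2.imwrite(f"pics/{n}0.png",im[...,::-1]); np.savez(f"{n}0.npz",im=im,d=d,W=pts(d,ci)); print(n,np.array(ci["world_from_camera"]).round(2).tolist())
print(read_state(),grip_point_offset)
E
```

```text
pics
scene [[0.91, -0.18, 0.38, 106.29], [-0.42, -0.43, 0.8, -919.23], [0.02, -0.88, -0.47, 649.16], [0.0, 0.0, 0.0, 1.0]]
top [[-0.01, -1.0, 0.07, 449.46], [-1.0, 0.01, 0.02, 23.71], [-0.02, -0.07, -1.0, 1349.27], [0.0, 0.0, 0.0, 1.0]]
{'clock': 0.1, 'joints': array([ 1.06038583e+00,  3.00394304e-01,  1.52150749e+00,  1.60172518e-05,
        1.32067616e+00, -6.65826327e-02]), 'qd': array([ 0.00140936, -0.00238757, -0.00196572, -0.00020271, -0.00118052,
        0.00069739]), 'effort': array([ 1.59148494e-03, -5.32645476e+01, -3.53285336e+01,  7.08999485e-02,
        2.35045189e-02, -7.28314944e-05]), 'eef_pos': array([236.05019818, 496.52156808, 204.9595797 ]), 'eef_rot': array([-3.14061057e+00, -8.10361921e-05,  2.69776078e+00]), 'wrist_force': array([ 0.80451318,  0.87301729, -0.50470511]), 'moment': array([-0.01049548, -0.02787709, -0.01833885]), 'finger_force': 0.0, 'finger_gap': 93.76491468926801} 18.8
```

View pics/top0.png

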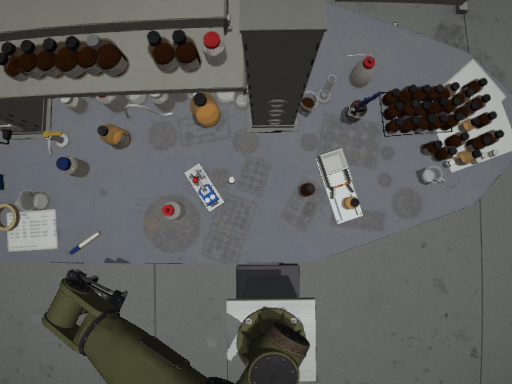

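View pics/scene0.png

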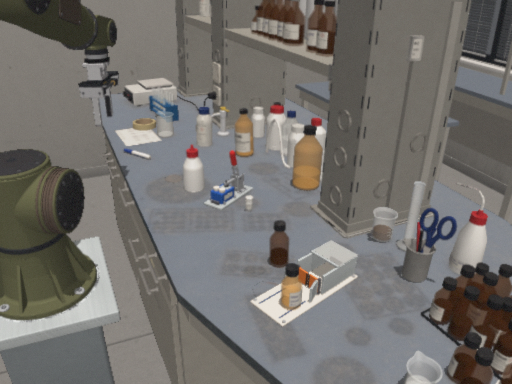

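The top view shows the fixture at about (204,187), the vial at (231,180), bottle A at (307,189), the dock at (340,187) with bottle B on it at (351,203), and the wash bottle at (171,210). Next I'll measure them.

Run:
```python
from h import *
z=np.load("top0.npz");im,W=z["im"],z["W"]
a=cv2.resize(im[140:235,150:250],None,fx=4,fy=4,interpolation=cv2.INTER_CUBIC);b=cv2.resize(im[140:235,290:390],None,fx=4,fy=4,interpolation=cv2.INTER_CUBIC)
cv2.imwrite("pics/crop0.png",np.hstack([a,b])[...,::-1])
# table check
Z=W[...,2];print("table z",np.nanmedian(Z[215:235,270:300]))
hsv=cv2.cvtColor(im,cv2.COLOR_RGB2HSV)
def box(name,m,r):
    u0,u1,v0,v1=r; mm=np.zeros(m.shape,np.uint8); mm[v0:v1,u0:u1]=m[v0:v1,u0:u1]
    n,l,s,c=cv2.connectedComponentsWithStats(mm); k=1+np.argmax(s[1:,4]); q=l==k
    P=W[q]; rc=cv2.minAreaRect(P[:,:2].astype(np.float32)); print(name,s[k,4],"z",np.nanpercentile(P[:,2],[5,50,95]).round(1),"rect",np.round(rc[0],1),np.round(rc[1],1),round(rc[2],1),"corners",cv2.boxPoints(rc).round(1).tolist())
sat,val=hsv[...,1],hsv[...,2]
white=((sat<45)&(val>150))
box("dockplate",white&(Z<14)&(Z>-6),(310,375,140,230))
box("fixture",(Z>3.5)&(Z<14)&(sat<60),(178,228,158,215))
box("carrier",(hsv[...,0]>100)&(hsv[...,0]<125)&(sat>150)&(Z>25),(178,228,158,215))
box("bay cover/walls",(Z>45)&(Z<75),(315,375,140,192))
box("red",((hsv[...,0]<8)|(hsv[...,0]>172))&(sat>140)&(Z>60),(180,225,160,215))
box("bottA",(Z>95),(290,320,170,205)); box("bottB",Z>85,(335,370,190,220)); box("wash",Z>120,(155,190,195,230)); box("vial",Z>25,(224,240,170,190))
```

```text
table z -1.3365769401523266
dockplate 645 z [0.  4.7 9.1] rect [ 507.8 -265.1] [163.8  99.7] 17.0 corners [[415.0, -241.39999389648438], [444.1000061035156, -336.70001220703125], [600.7000122070312, -288.8999938964844], [571.5999755859375, -193.5]]
fixture 440 z [ 4.1  7.3 12. ] rect [551.1 232.5] [175.2  71.8] 32.7 corners [[458.0, 215.39999389648438], [496.79998779296875, 155.0], [644.2000122070312, 249.60000610351562], [605.5, 310.0]]
carrier 56 z [29.2 41.1 44.5] rect [532.5 220.3] [40.3 42.1] 33.6 corners [[504.1000061035156, 226.6999969482422], [527.4000244140625, 191.60000610351562], [560.9000244140625, 213.89999389648438], [537.7000122070312, 248.89999389648438]]
bay cover/walls 574 z [51.6 59.7 64.2] rect [ 606.1 -232.9] [129.3  79.7] 16.9 corners [[532.5999755859375, -213.5], [555.7999877929688, -289.79998779296875], [679.5, -252.1999969482422], [656.2999877929688, -175.89999389648438]]
red 24 z [125.9 146.5 151.4] rect [567.6 241.9] [17.2 13.6] 30.7 corners [[556.7999877929688, 243.3000030517578], [563.7000122070312, 231.60000610351562], [578.5, 240.39999389648438], [571.5
[... 199 characters left out ...]
625, -119.5999984741211], [524.0999755859375, -118.0]]
bottB 63 z [ 93.3 103.1 108.2] rect [ 486.7 -281.9] [25.4 23.4] 88.8 corners [[474.79998779296875, -294.3999938964844], [498.1000061035156, -294.8999938964844], [498.70001220703125, -269.5], [475.29998779296875, -269.0]]
wash 106 z [125.  130.5 140.9] rect [469.4 334.7] [35.7 32.9] 89.5 corners [[452.79998779296875, 317.0], [485.70001220703125, 316.70001220703125], [486.0, 352.5], [453.1000061035156, 352.79998779296875]]
vial 34 z [35.1 43.9 47.8] rect [573.  132.3] [20.4 19.8] 45.6 corners [[558.7999877929688, 131.89999389648438], [572.9000244140625, 118.0999984741211], [587.2000122070312, 132.6999969482422], [573.0999755859375, 146.5]]
```

View pics/crop0.png

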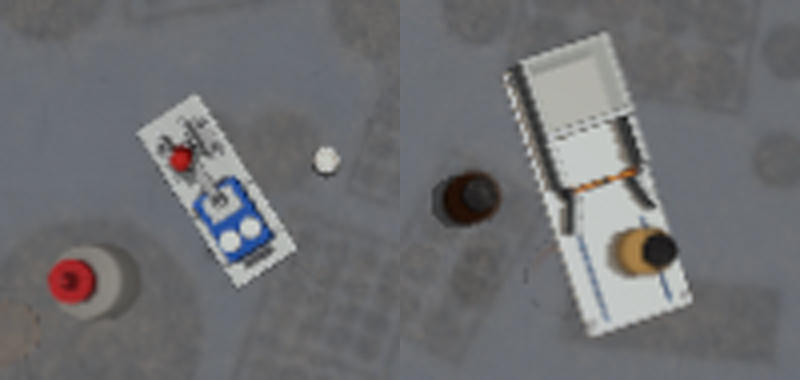

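The crops confirm the layout: the fixture's clamp end is at upper left, with the red knob at (180,158). The dock's gate is at about (605,180) in the right half, and bottle B is at (645,250). Plan: gate ≈ (551.5,-250.5) with yaw 17°, fixture origin ≈ (563.7,240.6) with yaw 32.7°. I'm moving to bottle B now.

```bash
python3 -m handwheel '.25 -.8 .05 -1 0;.25 -.8 .05 -1 0;.25 -.8 .05 -1 0;.25 -.8 .05 -1 0;.25 -.8 .05 -1 0;.25 -.8 .05 -1 0;.25 -.8 .05 -1 0;.25 -.8 .05 -1 0;.25 -.8 .05 -1 0;.25 -.8 .05 -1 0;.25 -.8 .05 -1 0;.25 -.8 .05 -1 0' 10
python3 -m handwheel '.25 -.8 .05 -1 0;.25 -.8 .05 -1 0;.25 -.8 .05 -1 0;.25 -.8 .05 -1 0;.25 -.8 .05 -1 0;.25 -.8 .05 -1 0;.25 -.8 .05 -1 0;.25 -.8 .05 -1 0;.25 -.8 .05 -1 0;.25 -.8 .05 -1 0;.25 -.8 .05 -1 0;0 -.2 .05 -1 0'
python3 -m handwheel '0 0 0 -1 0;0 0 0 -1 0;0 0 0 -1 0;0 0 0 -.5 0;0 0 0 0 0;0 0 0 0 0'
python3 - <<'E'
from h import *
im,d,ci=shot("wrist");cv2.imwrite("pics/w1.png",im[...,::-1]);np.savez("w1.npz",im=im,d=d,W=pts(d,ci));s=read_state();print(s["eef_pos"],s["eef_rot"],s["joints"])
E
```

```text
clock: 1.1
eef_pos: [356.1, 111.1, 229.5]
eef_rot: [3.142, -0.0, 1.646]
wrist_force: [1.2, 0.2, -0.2]
finger_gap: 94.0
finger_force: 0.0
clock: 2.1
eef_pos: [466.5, -250.8, 252.5]
eef_rot: [-3.141, 0.001, 0.597]
wrist_force: [-0.2, 0.2, -0.5]
finger_gap: 93.8
finger_force: 0.0
clock: 2.6
eef_pos: [466.1, -247.2, 253.2]
eef_rot: [-3.141, 0.0, 0.3]
wrist_force: [0.5, -0.2, -0.2]
finger_gap: 94.4
finger_force: 0.0
[ 466.08854022 -247.23115784  253.28331354] [-3.14132029e+00  2.43948979e-04  2.99870487e-01] [-5.57123975e-01  2.16528381e-01  1.51404692e+00 -6.15633499e-06
  1.41138294e+00  7.13802877e-01]
```

View pics/w1.png

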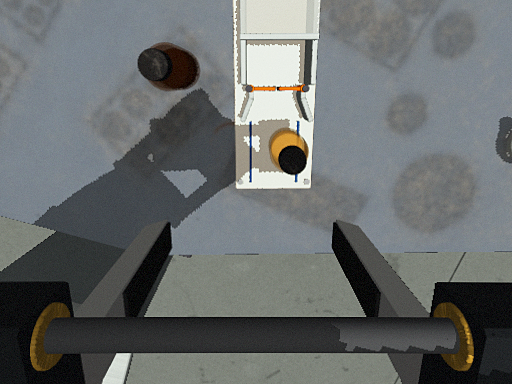

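The wrist view shows the plate's loading-end corners at about (236,188) and (311,188), the orange gate running (248–308, 88), bottle B's cap at (293,160) and bottle A's cap at (153,63). I'll refine the positions by casting rays.

Run:
```python
from h import *
z=np.load("w1.npz");im,W=z["im"],z["W"];ci=camera_info("wrist")
hsv=cv2.cvtColor(im,cv2.COLOR_RGB2HSV);Z=W[...,2]
o=(hsv[...,0]<16)&(hsv[...,1]>180)&(hsv[...,2]>150);o[120:]=0
v,u=np.nonzero(o);m=abs(u-278)<34
vx,vy,x0,y0=cv2.fitLine(np.stack([u[m],v[m]],1).astype(np.float32),cv2.DIST_HUBER,0,.01,.01).ravel()
print("orange",u[m].min(),u[m].max(),v[m].min(),v[m].max(),"y at 278",y0+(278-x0)*vy/vx)
for a in (u[m].min(),u[m].max()):print(ray(a,y0+(a-x0)*vy/vx,ci,44).round(1))
b=(hsv[...,0]>100)&(hsv[...,0]<128)&(hsv[...,1]>100)
for r in((244,256),(290,304)):
    q=b.copy();q[:,:r[0]]=0;q[:,r[1]:]=0;q[:118]=0;q[186:]=0;vv,uu=np.nonzero(q)
    k=np.polyfit(vv,uu,1);A=ray(np.polyval(k,vv.min()),vv.min(),ci,6);B=ray(np.polyval(k,vv.max()),vv.max(),ci,6);print("line",A.round(1),B.round(1),np.degrees(np.arctan2(*(A-B)[1::-1])).round(2))
# plate end corners: transition along row 180 / col 240,270,305
wh=(hsv[...,1]<40)&(hsv[...,2]>175)
for row in(176,183):
    c=np.nonzero(wh[row,225:325])[0]+225;print("row",row,ray(c.min()-.5,row,ci,6).round(1),ray(c.max()+.5,row,ci,6).round(1))
for col in(243,262,275,305):
    c=np.nonzero(wh[170:200,col])[0]+170;print("col end",ray(col,c.max()+.5,ci,6).round(1))
def blob(n,q,z,r):
    mm=np.zeros(q.shape,np.uint8);mm[r[2]:r[3],r[0]:r[1]]=q[r[2]:r[3],r[0]:r[1]]
    k,l,s,c=cv2.connectedComponentsWithStats(mm);i=1+s[1:,4].argmax();p=np.argwhere(l==i)[:,::-1].astype(np.float32);e,rad=cv2.minEnclosingCircle(p);print(n,e,rad,ray(*e,ci,z).round(1),np.nanmedian(Z[l==i]))
blob("capB",(hsv[...,2]<60),105,(270,320,140,180));blob("capA",(hsv[...,2]<75)&(Z>105),114,(130,175,40,90))
```

```text
orange 251 304 84 91 y at 278 88.04692
[ 544.7 -222.1   44. ]
[ 562.6 -278.6   44. ]
line [ 505.4 -232.9    6. ] [ 431.6 -255.9    6. ] 17.31
line [ 524.3 -289.7    6. ] [ 449.3 -313.     6. ] 17.26
row 176 [ 435.2 -244.3    6. ] [ 461.8 -330.1    6. ]
row 183 [ 423.2 -238.1    6. ] [ 452.7 -333.5    6. ]
col end [ 418.8 -249.9    6. ]
col end [ 427.7 -273.7    6. ]
col end [ 431.5 -290.8    6. ]
col end [ 444.7 -328.6    6. ]
capB (291.5, 159.85714721679688) 14.569598197937012 [ 490.9 -281.3  105. ] 104.92457628774287
capA (153.9375, 63.9375) 17.117570877075195 [ 538.6 -132.6  114. ] 113.62892716904997
```

```bash
python3 -m handwheel '.6 -.86 -.2 0 0;0 0 -.5 0 0;0 0 -.5 0 0;0 0 -.7 0 0;0 0 -.7 0 0;0 0 -.7 0 0;0 0 -.7 0 0;0 0 -.7 0 0;0 0 -.5 0 0;0 0 -.3 0 0;0 0 -.15 0 0;0 0 0 0 0' 12
python3 -m handwheel '0 0 0 0 .6;0 0 0 0 .6;0 0 0 0 .6;0 0 0 0 .6;0 0 0 0 .6;0 0 0 0 .6;0 0 0 0 .6;0 0 0 0 .6;0 0 0 0 .6;0 0 0 0 .6' 12
```

```text
clock: 3.65
eef_pos: [489.4, -280.7, 27.0]
eef_rot: [-3.141, 0.001, 0.299]
wrist_force: [-0.1, -0.2, -0.1]
finger_gap: 94.0
finger_force: 0.0
clock: 4.48
eef_pos: [489.7, -281.0, 27.8]
eef_rot: [3.141, -0.0, 0.298]
wrist_force: [-0.5, -1.1, 1.4]
finger_gap: 44.1
finger_force: 12.0
```

```bash
python3 -m handwheel '0 0 .3 0 .6;0 0 .5 0 .6;0 0 .2 0 .6;.16 -.5 0 0 .6;.16 -.5 0 0 .6;.16 -.5 0 0 .6;.16 -.5 0 0 .6;.16 -.5 0 0 .6;.17 -.6 0 0 .6;0 0 -.3 0 .6;0 0 -.3 0 .6;0 0 -.2 0 .6'
python3 -m handwheel '0 0 -.15 0 .6;0 0 -.15 0 .6;0 0 -.02 0 .6;0 0 0 0 .6;0 0 0 0 .6'
```

```text
clock: 5.48
eef_pos: [527.7, -403.9, 33.7]
eef_rot: [-3.139, 0.001, 0.298]
wrist_force: [-0.2, 1.1, -2.0]
finger_gap: 44.1
finger_force: 12.0
clock: 5.9
eef_pos: [528.6, -404.8, 23.3]
eef_rot: [3.141, -0.0, 0.298]
wrist_force: [0.3, 0.1, -1.1]
finger_gap: 44.2
finger_force: 12.0
```

```bash
python3 -m handwheel '0 0 -.03 0 .6;0 0 -.02 0 .6;0 0 0 0 .6;0 0 0 0 .6' 
python3 -m handwheel '0 0 0 0 .4;0 0 0 0 .2;0 0 0 0 0;0 0 0 0 0;0 0 0 0 0;0 0 0 0 0;0 0 .2 0 0;0 0 .5 0 0;0 0 .8 0 0;0 0 .8 0 0;0 0 .8 0 0;0 0 .8 0 0'
```

```text
clock: 6.23
eef_pos: [528.6, -405.1, 21.7]
eef_rot: [3.141, -0.001, 0.298]
wrist_force: [-1.3, 1.9, 4.6]
finger_gap: 44.1
finger_force: 12.0
clock: 7.23
eef_pos: [528.2, -404.7, 179.2]
eef_rot: [3.141, -0.0, 0.298]
wrist_force: [-0.4, 0.0, -0.3]
finger_gap: 93.8
finger_force: 0.0
```

```bash
python3 -m handwheel '0 .5 .3 .2 0;-.1 .85 .3 .2 0;-.1 .85 .3 .2 0;-.1 .85 .3 .2 0;-.1 .85 .3 .2 0;-.1 .85 .2 .2 0;-.1 .85 .2 .2 0;-.1 .85 0 .2 0;-.1 .85 0 .2 0;-.1 .85 0 .2 0;-.1 .85 0 .2 0;-.1 .85 0 .2 0' 
python3 -m handwheel '-.1 .85 0 .2 0;-.1 .85 0 .2 0;-.1 .85 0 .2 0;-.1 .85 0 .1 0;0 .85 0 0 0;0 .5 0 0 0;0 0 0 0 0;0 0 0 0 0'
python3 - <<'E'
from h import *
im,d,ci=shot("wrist");cv2.imwrite("pics/w2.png",im[...,::-1]);np.savez("w2.npz",im=im,d=d,W=pts(d,ci));s=read_state();print(s["eef_pos"],s["eef_rot"],s["joints"])
E
```

```text
clock: 8.23
eef_pos: [483.8, -9.3, 253.6]
eef_rot: [3.141, -0.001, 0.508]
wrist_force: [1.4, 0.3, 0.3]
finger_gap: 94.0
finger_force: 0.0
clock: 8.9
eef_pos: [468.1, 179.8, 253.2]
eef_rot: [3.141, -0.0, 0.57]
wrist_force: [0.5, -0.2, -0.2]
finger_gap: 93.8
finger_force: 0.0
[468.25606361 178.96072814 253.1472835 ] [ 3.14135216e+00 -1.45540603e-04  5.69184794e-01] [ 2.92082319e-01  1.55959203e-01  1.58587311e+00 -1.94344879e-04
  1.39955456e+00  1.29372697e+00]
```

View pics/w2.png

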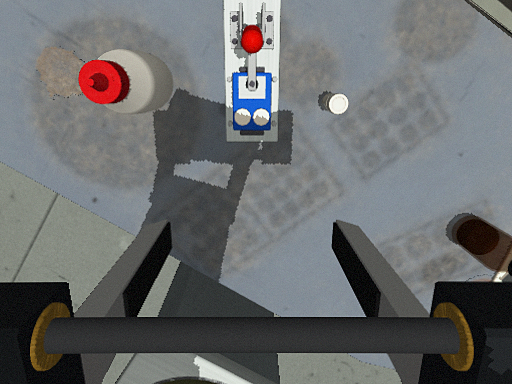

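The wrist view shows the carrier's top at about (233–270, 73–130), the red handle knob at (252,38), the vial cap at (338,103) and the wash bottle at (130,80). Now I'll fit these positions.

Run:
```python
from h import *
z=np.load("w2.npz");im,W=z["im"],z["W"];ci=camera_info("wrist");Z=W[...,2]
hsv=cv2.cvtColor(im,cv2.COLOR_RGB2HSV)
b=((hsv[...,0]>100)&(hsv[...,0]<128)&(hsv[...,1]>140));b[:60]=0;b[145:]=0;b[:,:215]=0;b[:,290:]=0
print("blueZ",np.nanpercentile(Z[b],[5,50,95]))
# top-face blob, side edges: rows with blue
L=[];R=[]
for r in range(80,126,3):
    c=np.nonzero(b[r]&(abs(Z[r]-42)<7))[0]
    if len(c): L.append(ray(c.min()-.5,r,ci,42)[:2]);R.append(ray(c.max()+.5,r,ci,42)[:2])
L=np.array(L);R=np.array(R)
for n,E in(("L",L),("R",R)):
    f=cv2.fitLine(E.astype(np.float32),cv2.DIST_HUBER,0,.01,.01).ravel();print(n,f.round(2),np.degrees(np.arctan2(f[1],f[0])).round(2)%180)
print("far/near",[ray(252,v,ci,42).round(1) for v in (np.nonzero(b[:,240])[0].min()-.5,np.nonzero(b[:,252]&(abs(Z[:,252]-42)<4))[0].max()+.5)])
wh=(hsv[...,1]<45)&(hsv[...,2]>110)&(abs(Z-8)<4)
rd=((hsv[...,0]<8)|(hsv[...,0]>172))&(hsv[...,1]>150);rd[:,:220]=0;rd[60:]=0;rd[:,285:]=0
print("red mean",np.nanmean(W[rd],0).round(1),np.nanpercentile(Z[rd],[5,95]))
c=np.array([521.6,213.6]);a=np.radians(32.6);M=np.array([[np.cos(a),np.sin(a)],[-np.sin(a),np.cos(a)]])
P=np.concatenate([W[:200,60:190].reshape(-1,3),np.load("top0.npz")["W"][190:235,150:195].reshape(-1,3)])
q=(P[:,:2]-c)@M.T
for lo,hi in((60,90),(90,105),(105,120),(120,160)):
    k=(P[:,2]>lo)&(P[:,2]<hi);print("wash",lo,"fixture-frame y min",np.nanpercentile(q[k,1],[1,5,50]).round(1),"x",np.nanpercentile(q[k,0],[1,50,99]).round(1))
```

```text
blueZ [41.5104483  42.96927469 44.24685577]
L [  0.85   0.53 514.41 234.19] 31.74
R [  0.83   0.55 534.47 195.67] 33.6
far/near [array([553.2, 232.7,  42. ]), array([499.5, 198.3,  42. ])]
red mean [569.2 245.  144.3] [122.36616147 150.68796324]
wash 60 fixture-frame y min [ 98.6  99.2 108. ] x [-6.  25.5 55.8]
wash 90 fixture-frame y min [104.5 106.  114.9] x [-1.1 25.4 50.9]
wash 105 fixture-frame y min [111.7 112.5 116. ] x [ 4.4 24.7 43.6]
wash 120 fixture-frame y min [113.4 114.5 127.9] x [ 6.9 24.  41. ]
```

```bash
python3 -m handwheel '.3 .2 0 0 1;.4 .25 0 0 1;.4 .25 0 0 1;.4 .25 0 0 1;.37 .24 -.2 0 1;0 0 -.5 0 1;0 0 -.6 0 1;0 0 -.6 0 1;0 0 -.6 0 1;0 0 -.5 0 1;0 0 -.2 0 1;0 0 0 0 1'
python3 -m handwheel '.126 .081 0 0 1;.126 .081 0 0 1;.126 .081 0 0 1;.126 .081 0 0 1;.126 .081 0 0 1;.126 .081 0 0 1;.126 .081 0 0 1;.126 .081 0 0 1'
python3 -m handwheel '.126 .081 0 0 1;.126 .081 0 0 1;.126 .081 0 0 1;.126 .081 0 0 1;0 0 0 0 1;0 0 0 0 1'
```

```text
clock: 9.95
eef_pos: [542.8, 225.5, 123.5]
eef_rot: [-3.141, 0.003, 0.567]
wrist_force: [0.9, -0.6, 0.6]
finger_gap: 17.0
finger_force: 0.0
clock: 10.62
eef_pos: [584.0, 253.0, 124.8]
eef_rot: [3.142, -0.0, 0.569]
wrist_force: [-1.3, -1.0, 0.6]
finger_gap: 0.3
finger_force: 0.4
clock: 11.12
eef_pos: [603.8, 265.7, 124.6]
eef_rot: [-3.142, 0.0, 0.569]
wrist_force: [-0.5, -0.6, 0.2]
finger_gap: 0.3
finger_force: 0.0
```

```bash
python3 -m handwheel '0 0 .6 0 0;0 0 .8 0 0;0 0 .8 0 0;-.3 -.2 .6 0 0;-.6 -.38 .4 0 0;-.6 -.4 0 0 0;-.6 -.4 0 0 0;-.6 -.4 0 0 0;-.4 -.25 0 0 0;-.3 -.15 0 0 0;0 0 0 0 0;0 0 0 0 0'
python3 - <<'E'
from h import *
im,d,ci=shot("wrist");cv2.imwrite("pics/w3.png",im[...,::-1]);s=read_state();print(s["eef_pos"],s["eef_rot"])
hsv=cv2.cvtColor(im,cv2.COLOR_RGB2HSV);W=pts(d,ci);Z=W[...,2]
rd=((hsv[...,0]<8)|(hsv[...,0]>172))&(hsv[...,1]>150);rd[:,:200]=0;rd[100:]=0;print("red",rd.sum(),np.nanmean(W[rd],0),np.nanpercentile(Z[rd],[5,95]) if rd.any() else 0)
b=((hsv[...,0]>100)&(hsv[...,0]<128)&(hsv[...,1]>140)&(abs(Z-42)<8));b[:,:215]=0;b[:,300:]=0
p=np.argwhere(b)[:,::-1]; q=np.array([ray(u,v,ci,42)[:2] for u,v in p]).astype(np.float32);print("carrier",cv2.minAreaRect(q))
E
```

```text
clock: 12.12
eef_pos: [467.7, 178.4, 253.5]
eef_rot: [3.141, -0.001, 0.568]
wrist_force: [-0.1, 0.5, 0.1]
finger_gap: 77.0
finger_force: 0.0
[468.03790611 178.59984562 253.14799183] [ 3.14140825e+00 -7.55003864e-04  5.68408685e-01]
red 0 [nan nan nan] 0
carrier ((525.6129150390625, 216.56295776367188), (63.93109130859375, 43.00442123413086), 32.265384674072266)<stdin>:4: RuntimeWarning: Mean of empty slice
```

View pics/w3.png

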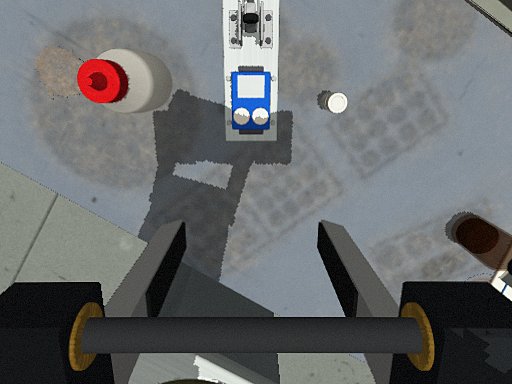

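The clamp is fully open: the arm stands upright, end-on at (251,18), and the handle is out of view behind it. The carrier is undisturbed, so I'll grasp it now.

```bash
python3 -m handwheel '.5 .3 0 0 0;.5 .34 0 0 0;.44 .3 -.3 0 0;0 0 -.6 0 0;0 0 -.7 0 0;0 0 -.7 0 0;0 0 -.7 0 0;0 0 -.7 0 0;0 0 -.7 0 0;0 0 -.7 0 0;0 0 -.5 0 0;0 0 -.3 0 0' 25
python3 -m handwheel '0 0 -.13 0 0;0 0 0 0 0;0 0 0 0 .6;0 0 0 0 .6;0 0 0 0 .6;0 0 0 0 .6;0 0 0 0 .6;0 0 0 0 .6;0 0 0 0 .6;0 0 0 0 .6;0 0 0 0 .6'
```

```text
clock: 13.17
eef_pos: [524.6, 216.0, 13.7]
eef_rot: [-3.141, 0.003, 0.569]
wrist_force: [0.8, -0.2, 0.2]
finger_gap: 93.9
finger_force: 0.0
clock: 14.08
eef_pos: [525.3, 216.0, 11.7]
eef_rot: [3.142, -0.0, 0.568]
wrist_force: [-0.4, -1.0, 0.9]
finger_gap: 43.9
finger_force: 25.0
```

```bash
python3 -m handwheel '0 0 .2 0 .6;0 0 .5 0 .6;0 0 .8 0 .6;0 0 .9 0 .6;0 0 .7 0 .6;0 -.2 .4 0 .6;-.07 -.5 0 -.2 .6;-.07 -.7 0 -.2 .6;-.07 -.8 0 -.2 .6;-.07 -.8 0 -.2 .6;-.07 -.8 0 -.2 .6;-.07 -.8 0 -.2 .6'
python3 -m handwheel '-.07 -.8 0 -.2 .6;-.07 -.8 0 -.2 .6;-.07 -.8 0 -.2 .6;-.07 -.8 0 -.2 .6;-.07 -.8 0 -.2 .6;-.07 -.8 0 -.2 .6;-.07 -.8 0 -.2 .6;-.07 -.8 0 -.2 .6;-.08 -.6 0 -.2 .6;0 -.4 0 -.05 .6;0 0 0 0 .6;0 0 0 0 .6'
```

```text
clock: 15.08
eef_pos: [507.9, 30.6, 152.0]
eef_rot: [-3.142, 0.0, 0.463]
wrist_force: [0.4, -0.7, -2.9]
finger_gap: 44.3
finger_force: 25.0
clock: 16.08
eef_pos: [482.8, -263.9, 151.6]
eef_rot: [-3.141, 0.0, 0.302]
wrist_force: [-0.2, 0.7, -2.1]
finger_gap: 44.0
finger_force: 25.0
```

```bash
python3 -m handwheel '0 -.2 -.2 0 .6;0 0 -.5 0 .6;0 0 -.6 0 .6;0 0 -.6 0 .6;0 0 -.6 0 .6;0 0 -.4 0 .6;0 0 -.3 0 .6;0 0 -.2 0 .6;0 0 -.07 0 .6;0 0 0 0 .6;0 0 0 0 .6'
python3 -m handwheel '0 0 -.03 0 .6;0 0 0 0 .6;0 0 0 0 .6'
```

```text
clock: 17.0
eef_pos: [483.3, -272.1, 13.6]
eef_rot: [3.141, -0.001, 0.303]
wrist_force: [-0.7, -0.4, -2.7]
finger_gap: 44.1
finger_force: 25.0
clock: 17.25
eef_pos: [483.1, -272.1, 12.1]
eef_rot: [3.141, -0.001, 0.302]
wrist_force: [0.4, -0.0, -3.1]
finger_gap: 44.1
finger_force: 25.0
```

```bash
python3 -m handwheel '0 0 -.03 0 .6;0 0 0 0 .6;0 0 0 0 .6';python3 -m handwheel '0 0 -.03 0 .6;0 0 0 0 .6;0 0 0 0 .6'
```

```text
clock: 17.5
eef_pos: [482.8, -272.0, 10.5]
eef_rot: [3.142, -0.0, 0.302]
wrist_force: [-0.5, 0.0, -3.8]
finger_gap: 43.8
finger_force: 25.0
clock: 17.75
eef_pos: [483.0, -272.1, 9.7]
eef_rot: [3.141, -0.0, 0.302]
wrist_force: [-2.2, 1.3, 5.8]
finger_gap: 43.9
finger_force: 25.0
```

Contact with the plate is confirmed, so I'll release, retreat and look.

```bash
python3 -m handwheel '0 0 0 0 .4;0 0 0 0 .2;0 0 0 0 0;0 0 0 0 0;0 0 0 0 0;0 0 .3 0 0;0 0 .7 0 0;0 0 .8 0 0;0 0 .8 0 0;0 0 .8 0 0;0 0 .8 0 0;-.2 -.05 .6 0 0'
python3 -m handwheel '-.5 -.15 .5 0 0;-.5 -.15 .3 0 0;-.3 -.1 0 0 0;0 0 0 0 1;0 0 0 0 1;0 0 0 0 1'
python3 - <<'E'
from h import *
im,d,ci=shot("wrist");cv2.imwrite("pics/w4.png",im[...,::-1]);s=read_state();print(s["eef_pos"],s["eef_rot"])
hsv=cv2.cvtColor(im,cv2.COLOR_RGB2HSV);W=pts(d,ci);Z=W[...,2]
b=((hsv[...,0]>100)&(hsv[...,0]<128)&(hsv[...,1]>140)&(abs(Z-40)<7));b[240:]=0
p=np.argwhere(b)[:,::-1]; q=np.array([ray(u,v,ci,40)[:2] for u,v in p]).astype(np.float32);print("carrier",cv2.minAreaRect(q))
o=(hsv[...,0]<16)&(hsv[...,1]>180)&(hsv[...,2]>150)&(abs(Z-42)<10);p=np.argwhere(o)[:,::-1];q=np.array([ray(u,v,ci,44)[:2] for u,v in p]).astype(np.float32)
q=q[(abs(q[:,0]-553)<25)];print("gate",cv2.minAreaRect(q),q.mean(0))
E
```

```text
clock: 18.75
eef_pos: [475.6, -273.8, 205.1]
eef_rot: [3.139, -0.002, 0.303]
wrist_force: [-0.1, 0.3, 0.4]
finger_gap: 93.9
finger_force: 0.0
clock: 19.25
eef_pos: [423.1, -289.7, 232.4]
eef_rot: [-3.14, 0.001, 0.302]
wrist_force: [-0.6, -0.1, -0.6]
finger_gap: 77.0
finger_force: 0.0
[ 423.24485284 -289.58130768  232.37320855] [-3.14033838e+00  7.00313937e-04  3.02709706e-01]
carrier ((502.1089782714844, -265.64129638671875), (102.29769134521484, 43.21998977661133), 17.37192726135254)
gate ((553.4591674804688, -249.5336151123047), (6.478216171264648, 57.86389923095703), 17.37091636657715) [ 553.08044 -250.6025 ]
```

View pics/w4.png

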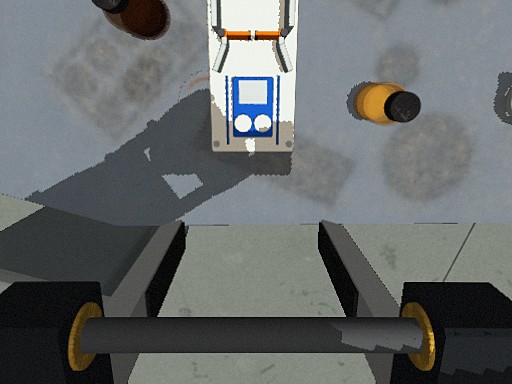

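The carrier sits upright and centred on the lane at about (233–272, 77–137), between the lane lines at 228 and 279. The gate is shut at y=35. Bottle B stands at (385,103), clear of the dock. Next is the push with closed fingers.

```bash
python3 -m handwheel '0 -.02 -.4 0 1;0 0 -.7 0 1;0 0 -.7 0 1;0 0 -.7 0 1;0 0 -.7 0 1;0 0 -.7 0 1;0 0 -.6 0 1;0 0 -.4 0 1;0 0 -.3 0 1;0 0 -.1 0 1;0 0 0 0 1;0 0 0 0 1'
python3 -m handwheel '.143 .045 0 0 1;.143 .045 0 0 1;.143 .045 0 0 1;.143 .045 0 0 1;.143 .045 0 0 1;.143 .045 0 0 1;.143 .045 0 0 1;.143 .045 0 0 1'
python3 -m handwheel '.143 .045 0 0 1;.143 .045 0 0 1;.143 .045 0 0 1;.143 .045 0 0 1'
python3 -m handwheel '.143 .045 0 0 1;.143 .045 0 0 1;.143 .045 0 0 1;.143 .045 0 0 1'
python3 - <<'E'
from h import *
im,d,ci=shot("scene");c=im[200:330,230:380];cv2.imwrite("pics/s5.png",cv2.resize(c,None,fx=4,fy=4,interpolation=cv2.INTER_CUBIC)[...,::-1])
E
```

```text
clock: 20.3
eef_pos: [423.2, -290.7, 21.4]
eef_rot: [-3.141, 0.0, 0.303]
wrist_force: [-1.2, -0.2, -0.5]
finger_gap: 0.7
finger_force: 0.0
clock: 20.97
eef_pos: [469.2, -276.2, 21.3]
eef_rot: [3.142, 0.0, 0.302]
wrist_force: [-3.7, -1.7, 3.8]
finger_gap: 0.6
finger_force: 1.8
clock: 21.3
eef_pos: [490.7, -269.4, 21.3]
eef_rot: [-3.141, 0.003, 0.302]
wrist_force: [-15.4, -4.9, 9.4]
finger_gap: 0.7
finger_force: 7.9
clock: 21.63
eef_pos: [514.5, -262.0, 21.2]
eef_rot: [-3.141, 0.001, 0.302]
wrist_force: [-6.2, -2.4, 5.2]
finger_gap: 0.6
finger_force: 3.4
```

View pics/s5.png

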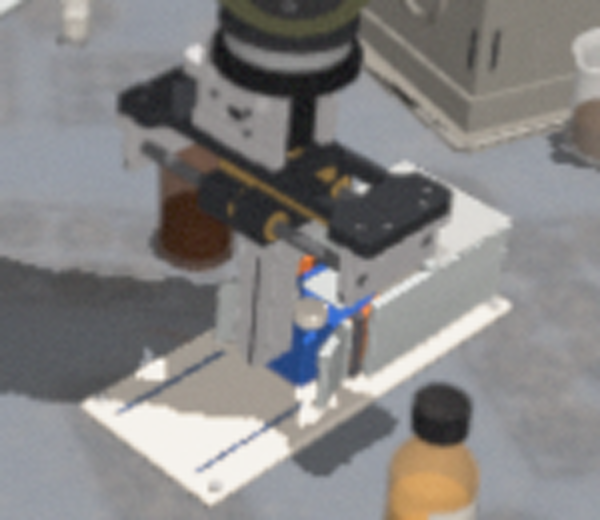

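The view shows the carrier upright in the throat and pushing the leaves open, with the gripper body clear of bottle A. I'll continue the push in short steps.

```bash
python3 -m handwheel '.138 .043 0 0 1;.138 .043 0 0 1;.138 .043 0 0 1;.138 .043 0 0 1'
python3 -m handwheel '.138 .043 0 0 1;.138 .043 0 0 1;.138 .043 0 0 1;.138 .043 0 0 1'
python3 -m handwheel '.138 .043 0 0 1;.138 .043 0 0 1;.1 .03 0 0 1;.1 .03 0 0 1;0 0 0 0 1;0 0 0 0 1'
python3 - <<'E'
from h import *
s=read_state();p=s["eef_pos"][:2]-[553.3,-250];print(p@[.955,.297],p@[-.297,.955])
im,d,ci=shot("scene");c=im[200:330,230:380];cv2.imwrite("pics/s6.png",cv2.resize(c,None,fx=4,fy=4,interpolation=cv2.INTER_CUBIC)[...,::-1])
E
```

```text
clock: 22.02
eef_pos: [536.5, -255.0, 21.1]
eef_rot: [-3.141, 0.001, 0.302]
wrist_force: [-5.8, -3.0, 3.9]
finger_gap: 0.3
finger_force: 3.0
clock: 22.35
eef_pos: [558.5, -248.2, 21.1]
eef_rot: [-3.141, 0.001, 0.302]
wrist_force: [-4.8, -1.7, 4.3]
finger_gap: 0.8
finger_force: 3.1
clock: 22.85
eef_pos: [578.0, -242.1, 21.1]
eef_rot: [3.142, -0.001, 0.303]
wrist_force: [0.9, 0.7, -0.9]
finger_gap: 0.3
finger_force: 2.4
25.910334930303094 0.2113959026946707
```

```bash
python3 -m handwheel '.05 .015 0 0 1;.05 .015 0 0 1;0 0 0 0 1;-.05 -.015 0 0 1;-.03 -.01 0 0 1;0 0 .3 0 1;0 0 .4 0 1;0 0 .5 0 1;0 0 .8 0 1;0 0 .8 0 1;0 0 .8 0 1;0 0 .8 0 1'
python3 -m handwheel '-.5 -.15 .6 0 1;-.8 -.25 .2 0 1;-.8 -.25 0 0 1;-.5 -.15 0 0 1;0 0 0 0 0;0 0 0 0 0;0 0 0 0 0;0 0 0 0 0'
python3 - <<'E'
from h import *
im,d,ci=shot("wrist");cv2.imwrite("pics/w7.png",im[...,::-1]);s=read_state();print(s["eef_pos"],s["eef_rot"],s["wrist_force"])
hsv=cv2.cvtColor(im,cv2.COLOR_RGB2HSV)
def dk(u,v,z):
    p=ray(u,v,ci,z)[:2]-[553.3,-250];return [p@[.955,.297],p@[-.297,.955]]
b=((hsv[...,0]>100)&(hsv[...,0]<128)&(hsv[...,1]>140));b[200:]=0
n,l,st,c=cv2.connectedComponentsWithStats(b.astype(np.uint8))
for i in range(1,n):
    if st[i,4]>60:
        q=np.array([dk(u,v,40) for v,u in np.argwhere(l==i)]);print("blue",st[i],q.min(0).round(1),q.max(0).round(1))
o=(hsv[...,0]<16)&(hsv[...,1]>180)&(hsv[...,2]>150);o[250:]=0
q=np.array([dk(u,v,44) for v,u in np.argwhere(o)]);q=q[(abs(q[:,0])<40)&(abs(q[:,1])<40)];print("orange",len(q),np.percentile(q,[1,50,99],axis=0).round(1).tolist())
E
```

```text
clock: 23.9
eef_pos: [578.1, -242.1, 199.8]
eef_rot: [3.141, -0.001, 0.302]
wrist_force: [1.2, 0.4, 0.0]
finger_gap: 0.5
finger_force: 0.0
clock: 24.57
eef_pos: [475.0, -273.9, 229.3]
eef_rot: [-3.142, -0.0, 0.303]
wrist_force: [-0.6, -0.1, -0.8]
finger_gap: 23.7
finger_force: 0.0
[ 475.00707437 -273.82411524  229.09624472] [-3.14132737e+00  1.37270194e-04  3.03148293e-01] [ 0.69652415  0.17410299 -0.38763158]
blue [231  37  42  15 500] [ 37.4 -20.2] [50.7 22. ]
blue [226 124   3  63  97] [-107.4   27.4] [-36.8  29. ]
blue [275 124   3  64 105] [-108.5  -27.7] [-36.7 -26.1]
orange 110 [[-3.1, -27.9], [-0.6, 3.4], [3.0, 29.6]]
```

View pics/w7.png

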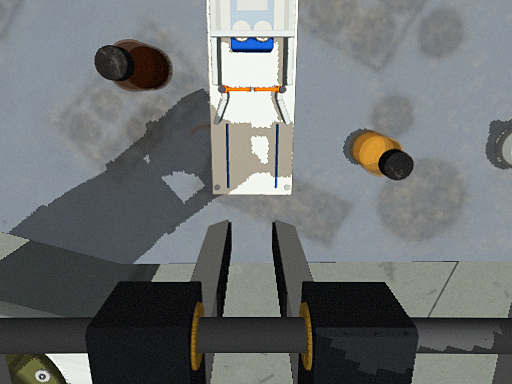

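The gate leaves form a straight line at (222–283, 89), so both are shut. The carrier is upright in the bay at (231–273, 37–52) with its rear about 37 mm past the gate, and both bottles are standing. I'm handing the job in.

```bash
python3 -c "from cell import *;print(sign_off())"
```

```text
the job is handed in; nothing more can be done
None
```

I set bottle B aside upright, flipped the clamp open, then placed the carrier and pushed it through the gate into the bay; the last camera image shows both leaves shut behind it, and I handed the job in at about 25 s on the clock (verdict not shown).

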